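# Stop the honing machine and hold its guard open

## Robot

A 6-joint arm with a two-finger parallel gripper is mounted at the origin on the work surface; the furniture and walls round the work are solid. World frame = base frame: x ahead of the robot, y to its left, z up, the work surface at z = 0. Lengths are in mm, angles in degrees, forces in N, time in s.
With the tool pointing down it reaches from about 350 to 850 mm from the base axis. Payload 8.1 kg.
Tool frame: the origin (TCP) lies midway between the tips of the shut fingers; the grasp point (between the pads) lies 19 mm behind it (r.pinch_z is the distance from the TCP to the grasp point, in mm); z points along the fingers, y is the line along which they close (so a half turn about z gives the same grasp; the last joint's range is limited). The gripper opens to 85 mm and grips with 20 to 120 N. Pads are 22 mm wide; open, the fingers measure 114 mm over their backs; the gripper's body (76 mm by 85 mm) begins 54 mm behind the grasp point. The pads swing forward as they close: fully open they stand 13 mm farther back than shut.
Start: joints at [64.378, 7.471, 85.268, -0, 87.261, -4.893], TCP at [212.354, 561.169, 231.292] pointing down, gripper open.
Joint ranges: [-169.43, 169.43], [-51.17, 129.36], [1.28, 143.12], [-76.62, 256.62], [0, 156.53], [-152.29, 152.29]. Speed limits (degrees/s): [136.94, 136.94, 159.86, 180, 180, 180].

## Interface

Orientations are given as [roll, pitch, yaw] about the fixed x, y, z axes, in that order (R = Rz(yaw) Ry(pitch) Rx(roll)).
In Python, from bench import sensors, optics, job, r gives the robot as it stands.
- The arm moves only by the tool play_rows, never from a script. Its argument "motion" is a list that holds one entry, the list of rows, each a list of 6 numbers: the shift along the tool's x, y, z in cm, then the turn, a rotation vector about the tool's x, y, z in degrees. In form: [[[x, y, z, ax, ay, az], ...]]. A call has 1 to 5 rows; each row is the pose to reach, as a shift and turn from the pose commanded when the call began, along the tool's axes at that moment; what a row does not reach only later rows make up. A row lasts 1/10 s, in which the tool goes at most 50 mm and 8.59 degrees, less where a joint would pass 70% of its speed; a pose out of reach is approached as far as the arm can. A call with a gripper value outside its range is refused whole. "jaw" is the opening, from 0 (shut) to 1 (fully open), set as the call begins (left out, the last holds). The fingers move at their own pace and stop on an object; "squeeze" is the grip in N (left out, the last holds). Time passes only in rows, so rows that repeat a pose let the fingers close. It gives the time, the measured TCP pose, the force, the opening and the grip force at its end, in the units of the state.
- sensors.sense(): the state, without advancing time (a new reading comes with each control period).
- optics.snapshot(name): name is "scene" or "top" or "wrist"; returns a dict with "pixels" (420x560x3 uint8, red, green, blue), "mtx" (3x3 intrinsics, pixels), "R" (3x3) and "t" (3): a world point X has camera coordinates R X + t; the wrist camera has in their place "T_tool_cam" (4x4, takes a point from camera to tool coordinates, whose origin is the TCP and whose axes are the flange's). Camera axes: x right, y down, z forward; pixel columns grow to the right and rows downward; lengths in mm; the calibration is good to about 2 mm. A picture is of the moment at which its call begins: read the wrist's pose just before it. There is no depth.
- job.hand_in(): hands the job in; it is judged then, once.
The state is a dict: "time": time; "joint_pos": joint angles; "qd": joint speeds; "joint_efforts": joint torques, N m; "tool_pos": TCP position; "tcp_rot": TCP orientation; "ft_force": force on the tool from outside, world axes, zero at the start; "wrist_torque": the same for the moment, N m; "finger_gap": finger opening in mm; "grip_force": force on a finger pad.
Only numpy, scipy, OpenCV 4.12 (cv2) and the standard library are available. Lean on these libraries where they do the work, as an engineer would, in place of code of your own. Each camera call takes 0.05 s, during which the arm holds its last target. There are 200 camera calls.

## Task

Press the honing machine's red stop button fully down and let it come up again, then, before moving the orange catch tab, tug the guard's bar handle upward to learn whether the guard is caught. If it is caught, let it down and slide the tab all the way to the other end of its slot; if it comes up freely, the tab is already right, and moving it would lock the guard. Then raise the guard by its bar handle to about 45 degrees and finish while still holding it up there, for it falls shut when let go; leave the gouge, the spruce block and the varnish vial where they are.

Things in the scene. Friction and masses are not known exactly. Their poses are not given: they have to be found in the camera images.
- honer: Enclosed bench honing machine, a green box 200 (x) by 190 (y) mm with a grey guard (lid) on it, fixed to the bench; guard's top 102 mm above the bench. Origin: centre of its underside, on the bench; x points from the front (handle side) to the rear (hinge side), y to its left, z up. A grey pod 85 by 85 mm, 58 mm tall, on its right (-y) side carries the stop button; a dark round motor cover stands out 45 mm on its left.
- stop_button_top (a point): Centre of the top face of the red round stop button (28 mm across), on the pod; about 35 mm clear of the guard's right edge. Pressed straight down.
- stop_button (a joint): Stop button travel in m: 0 up, 0.006 fully down. Its spring needs about 5 N to be fully down and brings it up again.
- handle_mid (a point): Middle of the guard's bar handle, a steel bar 12 mm thick and about 100 mm long, parallel to the machine's y, at 96 mm above the bench while the guard is shut, 40 mm out in front of the guard's front edge (gap between bar and edge about 34 mm). The bar is round and can turn between the fingers as the guard swings.
- hinge_mid (a point): Middle of the guard's hinge axis, at the rear edge of the machine, 94 mm above the bench; the axis runs along the machine's y. The bar handle is 246 mm from it.
- guard (a joint): Guard angle in rad: 0 shut, grows as the front edge rises, at most 1.4; 0.79 is 45 degrees. The guard (about 0.5 kg) falls shut when let go. When caught, it has only about 0.02 rad of play (some 5 mm at the handle) and then stops firm.
- tab_mid (a point): Point in the middle of the orange catch tab's width and depth, 15 mm above the tab's foot. The tab is a block 16 (machine x) by 14 (machine y) by 25 mm tall, standing up from the front part of the guard's top, in a slot along the machine's y; it rides with the guard.
- tab (a joint): Catch tab position in m: 0 at the right (-y) end of its slot, 0.024 at the left (+y) end. It starts at or within 3 mm of the right end, stays where it is left, and takes about 2 N to slide. Locked at one end and free at the other; which is which varies and cannot be seen from outside. Anywhere near mid-way it still catches.
- gouge_3: Gouge with a pale wooden handle, 25 by 225 by 27 mm, lying on the bench before the machine; a bystander. Origin: centre of its underside.
- spruce_block: Pale spruce block, 45 by 130 by 26 mm, lying on the bench; a bystander. Origin: centre of its underside.
- varnish_vial: Small brown varnish bottle with a black cap, 33 by 33 by 88 mm, standing to the right of the machine; a bystander. Origin: centre of its underside.

How it is judged (in metres and radians):
On the way, in this order (a step that is already met when the one before it is completed fails the run):
1. the stop button is pressed fully down (value of joint stop_button above 0.005 m), for 0.05 s.
2. the stop button has come up again, the guard still shut (value of joint stop_button below 0.0015 m and value of joint guard below 0.006 rad), for 0.1 s.
3. the guard is tugged up by its handle through its play, with the catch tab not yet moved (value of joint guard above 0.012 rad and value of joint tab below 0.006 m and contact force between the fingers and guard_bar above 0.5 N), for 0.1 s.
At the end, for the whole second after the job is handed in: The guard stands still between 0.6 and 1.2 rad open (about 34 to 69 degrees), held up by the fingers on its bar handle (contact force over 0.5 N), and the stop button is up (value of joint guard between 0.6 and 1.2 rad and velocity of joint guard between -0.1 and 0.1 rad/s and contact force between the fingers and guard_bar above 0.5 N and value of joint stop_button below 0.0015 m); the arm keeps its last pose, push and grip.
It fails at once if the gouge, the spruce block or the varnish vial is moved by more than 20 mm (distance of any of gouge_3, spruce_block, varnish_vial from where it was at the start of the episode above 0.02 m).
It also fails if it takes over 67 s, if anything falls off the work surface, if the arm or the gripper's body presses on something with over 40 N, if the wrist force passes 120 N, or if a joint passes its speed limit or range.

## Working session

There is one attempt and no reset: what is moved stays moved. The work goes in short steps, Python scripts to look and compute and a tool call to move; the robot and the scene stay as the last step left them, time stands still between calls to the robot, and variables do not carry over. Pictures are saved under pics/ and viewed, at most 10 in all, crops included, and the job is handed in when it is done.

Besides the shell and the picture viewer there is one more tool, called after ">>>" as a command line: name --argument value ..., lists and objects as JSON in quotes. play_rows: Moves the arm, as the interface text tells. Its arguments: {"type":"object","properties":{"motion":{"type":"array","items":{"type":"array","items":{"type":"array","items":{"type":"number"}}}},"jaw":{"type":"number"},"squeeze":{"type":"number"}},"required":["motion"]}

```bash
mkdir -p pics; ls; cat > h.py <<'E'
import numpy as np, cv2, json
from bench import sensors, optics, job, r
def snap(n,f):
    s=sensors.sense(); p=optics.snapshot(n); cv2.imwrite(f'pics/{f}.png',cv2.cvtColor(p['pixels'],cv2.COLOR_RGB2BGR))
    d={k:np.array(v).tolist() for k,v in p.items() if k!='pixels'}; d['s']={k:np.array(s[k]).tolist() for k in('tool_pos','tcp_rot')}
    json.dump(d,open(f'pics/{f}.json','w')); return p
E
python3 - <<'E'
from h import *
a=snap('scene','s1'); b=snap('top','t1')
for p in(a,b): print(p['mtx'],p['R'],p['t'])
print(sensors.sense())
E
```

```text
pics
[[413.25570545   0.         275.12709729]
 [  0.         413.25570545 206.65077356]
 [  0.           0.           1.        ]] [[-0.82264813 -0.56831142  0.01649778]
 [-0.42231241  0.59136754 -0.68697646]
 [ 0.38066032 -0.57210712 -0.72649237]] [414.49945669 353.83379991 706.31388606]
[[388.18054156   0.         278.52146471]
 [  0.         388.18054156 213.97558295]
 [  0.           0.           1.        ]] [[-0.0067548  -0.99996875 -0.0041063 ]
 [-0.98823324  0.00730291 -0.15278   ]
 [ 0.15280521  0.00302598 -0.98825169]] [-62.6385726  556.25562255 871.62054598]
{'time': 0.1, 'joint_pos': array([ 6.43764725e+01,  7.51277783e+00,  8.53216871e+01, -2.03709654e-05,
        8.72617817e+01, -4.89414762e+00]), 'qd': array([ 0.04231358, -0.07218159, -0.17831169, -0.00612074, -0.0359157 ,
       -0.02683168]), 'joint_efforts': array([ 9.15109013e-04, -5.70947957e+01, -5.01944518e+01, -1.86604630e-04,
        8.11912876e-03, -3.85200607e-06]), 'tool_pos': array([212.1512417 , 560.72082139, 230.34147813]), 'tcp_rot': array([-1.79904103e+02, -8.19101697e-03,  1.59270614e+02]), 'ft_force': array([-0.00315893, -0.51936728, -1.02504405]), 'wrist_torque': array([ 0.0228813 , -0.02515129, -0.03115512]), 'grip_force': 0.0, 'finger_gap': 86.06204232734703}
```

View pics/s1.png

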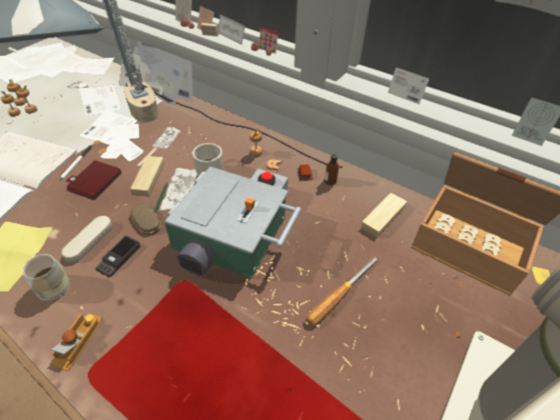

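View pics/t1.png

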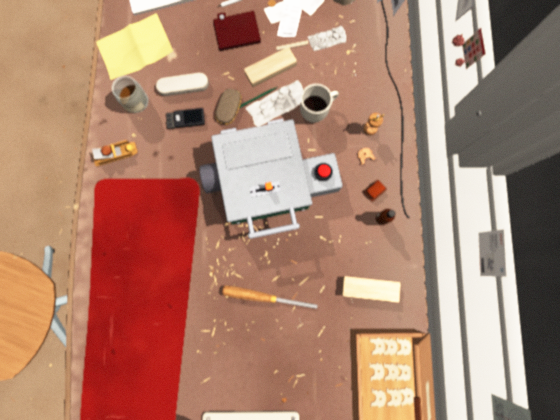

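The machine appears in both views. In the scene view the button is at about (266,178), the tab at (249,204) and the bar runs (297,208)–(279,240). In the top view the button is at (324,171), the tab at (267,187) and the bar runs (250,234)–(297,227). I'll enlarge both.

```bash
python3 - <<'E'
import cv2
for f,(x,y,w,h) in {'s1':(165,155,150,112),'t1':(195,115,150,130)}.items():
    im=cv2.imread(f'pics/{f}.png')[y:y+h,x:x+w]; im=cv2.resize(im,None,fx=5,fy=4.6 if h>120 else 5,interpolation=cv2.INTER_CUBIC) if 0 else cv2.resize(im,None,fx=4.6,fy=4.6,interpolation=cv2.INTER_CUBIC)
    for k in range(0,w,10):
        X=int(k*4.6); cv2.line(im,(X,0),(X,6 if k%50 else 14),(0,255,255),1); cv2.putText(im,str(x+k),(X,22),0,.35,(0,255,255),1)
    for k in range(0,h,10):
        Y=int(k*4.6); cv2.line(im,(0,Y),(6,Y),(0,255,255),1); cv2.putText(im,str(y+k),(8,Y+4),0,.35,(0,255,255),1)
    cv2.imwrite(f'pics/{f}c.png',im)
E
```

```text
(no output)
```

View pics/s1c.png

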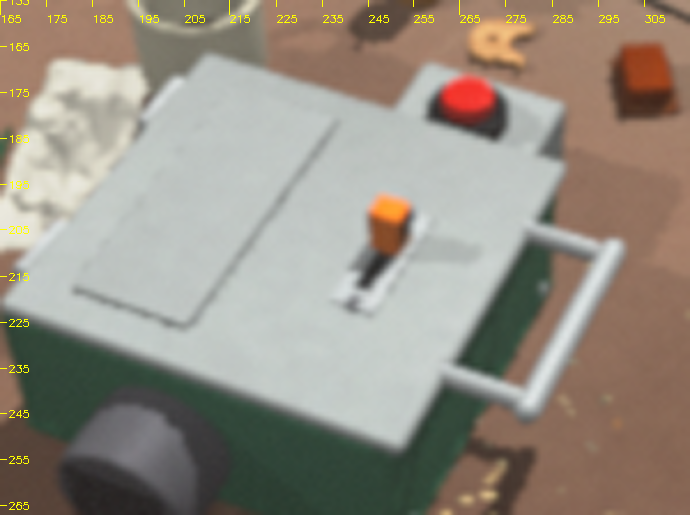

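View pics/t1c.png

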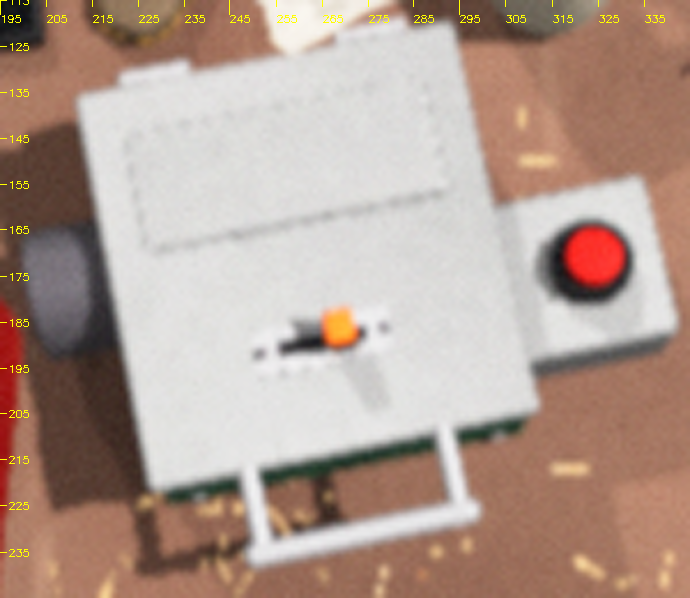

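```bash
python3 - <<'E'
from h import *
P=[]
for f in('s1','t1'):
    d=json.load(open(f'pics/{f}.json')); P.append(np.array(d['mtx'])@np.c_[d['R'],d['t']])
pts={'RR':((210,167),(293.5,121.1)),'FR':((287.2,191.5),(312.4,203.7)),'FL':((252.6,252.8),(228,221.5)),'RL':((166.7,220.9),(212,136.3)),
'button':((267,176.1),(324.8,170.4)),'tabtop':((249.8,200.9),(268.9,185.7)),'barL':((279.8,243.7),(250.4,235.7)),'barR':((298.7,208.9),(298,226.3))}
for k,(a,b) in pts.items():
    X=cv2.triangulatePoints(*P,np.array(a,float).reshape(2,1),np.array(b,float).reshape(2,1)).ravel(); X=X[:3]/X[3]
    e=[np.linalg.norm((p@np.r_[X,1])[:2]/(p@np.r_[X,1])[2]-q) for p,q in zip(P,(a,b))]
    print(k,X.round(1),np.round(e,1))
E
```

```text
RR [ 764.9 -102.4   94.3] [0.3 0.3]
FR [ 570.9 -142.6   91.4] [0. 0.]
FL [530.3  44.5  95.6] [0.6 0.6]
RL [726.1  83.   97.6] [0.8 0.9]
button [ 651.5 -175.1   72.1] [0.4 0.5]
tabtop [605.  -46.8 121. ] [0.5 0.5]
barL [498.8  -5.   96.2] [0.4 0.4]
barR [ 519.6 -109.7   94.2] [0.1 0.2]
```

>>> play_rows --motion '[[[-3.5,-2.8,0,0,0,8],[-7,-5.6,0,0,0,16],[-10.5,-8.4,0,0,0,24],[-14,-11.2,0,0,0,32],[-17.5,-14,0,0,0,40]]]' --jaw 0

```text
time: 0.6
tool_pos: [326.8, 366.6, 230.8]
tcp_rot: [-180.0, 0.0, 119.0]
ft_force: [0.5, 0.2, 0.1]
finger_gap: 12.5
grip_force: 0.0
```

>>> play_rows --motion '[[[-4.5,0.1,0,0,0,3.6],[-9,0.2,0,0,0,7.2],[-13.5,0.3,0,0,0,10.8],[-18,0.4,0,0,0,14.4],[-22.5,0.5,0,0,0,18]]]'

```text
time: 1.1
tool_pos: [441.2, 172.7, 231.0]
tcp_rot: [-180.0, -0.0, 101.1]
ft_force: [-0.0, 0.2, -0.1]
finger_gap: 0.3
grip_force: 0.0
```

```bash
cat >> h.py <<'E'
from scipy.spatial.transform import Rotation as Ro
def go(*T,rpy=(180,0,101.3)):
    s=sensors.sense(); R=Ro.from_euler('xyz',s['tcp_rot'],degrees=True); p=np.array(s['tool_pos'])
    print('t',s['time'],'at',p.round(1),np.round(s['tcp_rot'],1),'F',np.round(s['ft_force'],1),'gap',round(s['finger_gap'],1))
    for t in T: print('to',t,'cm',(R.inv().apply(np.array(t)-p)/10).round(2),'deg',(R.inv()*Ro.from_euler('xyz',rpy,degrees=True)).as_rotvec(degrees=True).round(1))
E
python3 -c "
from h import *
go((651.5,-175,150),(651.5,-175,85))"
```

```text
t 1.1 at [441.2 172.7 231. ] [-180.    -0.   101.1] F [-0.   0.2 -0.1] gap 0.3
to (651.5, -175, 150) cm [-38.17  13.93   8.1 ] deg [-0.  -0.  -0.2]
to (651.5, -175, 85) cm [-38.18  13.93  14.6 ] deg [-0.  -0.  -0.2]
```

>>> play_rows --motion '[[[-4.5,2,0,0,0,0],[-9,4,0,0,0,0],[-13.5,6,0,0,0,0],[-18,8,0,0,0,0],[-22.5,10,0,0,0,0]]]'

```text
time: 1.6
tool_pos: [583.5, -28.6, 230.8]
tcp_rot: [-180.0, -0.0, 101.3]
ft_force: [1.5, 1.5, 0.9]
finger_gap: 0.1
grip_force: 0.0
```

>>> play_rows --motion '[[[-1.5,-4,-2,0,0,0],[-3,-8,-4,0,0,0],[-3,-8,-4,0,0,0]]]'

```text
time: 1.9
tool_pos: [509.0, -74.5, 273.1]
tcp_rot: [180.0, 0.1, 101.1]
ft_force: [1.4, -0.6, 0.9]
finger_gap: -0.2
grip_force: 0.0
```

```bash
python3 - <<'E'
from h import *
go((651.5,-175,150),(651.5,-175,85)); p=snap('wrist','w1'); print(p['mtx'],p['T_tool_cam'])
im=cv2.imread('pics/w1.png'); cv2.imwrite('pics/w1b.png',cv2.resize(im,(800,600),interpolation=cv2.INTER_CUBIC))
E
```

```text
t 1.9 at [509.  -74.5 273.1] [1.800e+02 1.000e-01 1.011e+02] F [ 1.4 -0.6  0.9] gap -0.2
to (651.5, -175, 150) cm [-12.58  12.05  12.33] deg [ 0.   0.1 -0.2]
to (651.5, -175, 85) cm [-12.57  12.05  18.83] deg [ 0.   0.1 -0.2]
[[372.62169617   0.         276.990238  ]
 [  0.         372.62169617 208.43049681]
 [  0.           0.           1.        ]] [[ 5.11242423e-04 -9.51786009e-01 -3.06762337e-01  7.93199730e+01]
 [ 9.99999616e-01  2.68293561e-04  8.34144670e-04  9.92122787e-01]
 [-7.11624867e-04 -3.06762645e-01  9.51785781e-01 -1.41801454e+02]
 [ 0.00000000e+00  0.00000000e+00  0.00000000e+00  1.00000000e+00]]
```

View pics/w1b.png

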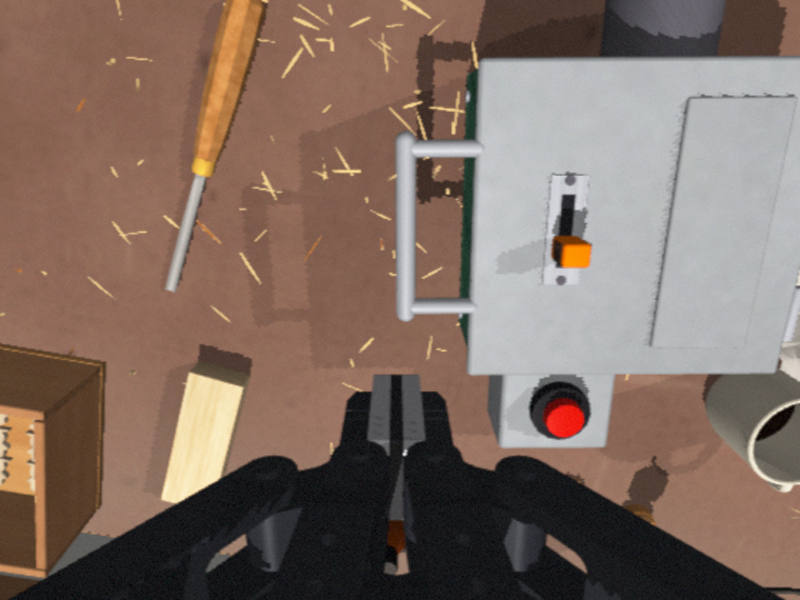

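In the wrist view (800-px scale), the bar ends are at (404,138) and (404,315), the button top is at (566,419) and the tab top is at (576,252). The picture is aligned with the machine.

```bash
cat >> h.py <<'E'
def ray(f,u,v):
    d=json.load(open(f'pics/{f}.json')); k=np.linalg.inv(d['mtx'])@[u,v,1]
    if 'R' in d: R=np.array(d['R']); return -R.T@np.array(d['t']),R.T@k
    T=np.array(d['T_tool_cam']); W=Ro.from_euler('xyz',d['s']['tcp_rot'],degrees=True).as_matrix(); return np.array(d['s']['tool_pos'])+W@T[:3,3],W@T[:3,:3]@k
def tri(obs):
    A=0;b=0;L=[]
    for f,u,v in obs:
        o,d=ray(f,u,v); d=d/np.linalg.norm(d); M=np.eye(3)-np.outer(d,d); A=A+M; b=b+M@o; L.append((o,M))
    X=np.linalg.solve(A,b); return X.round(1),[round(float(np.linalg.norm(M@(X-o))),1) for o,M in L]
E
python3 - <<'E'
from h import *
w=1.42857
for k,(a,b,c) in {'button':((267,176.1),(324.8,170.4),(566,419)),'tabtop':((249.8,200.9),(268.9,185.7),(576,252)),'barL':((279.8,243.7),(250.4,235.7),(404,138)),'barR':((298.7,208.9),(298,226.3),(404,315))}.items():
    print(k,tri([('s1',*a),('t1',*b),('w1',c[0]/w,c[1]/w)]),tri([('t1',*b),('w1',c[0]/w,c[1]/w)])[0])
E
```

```text
button (array([ 653. , -174.1,   72.4]), [2.9, 0.7, 3.6]) [ 654.8 -173.8   71.2]
tabtop (array([605.6, -45.3, 122.1]), [2.4, 1.1, 2.8]) [608.5 -45.1 115.9]
barL (array([499.5,  -3.9,  96.5]), [1.9, 0.7, 2.3]) [501.6  -2.7  74. ]
barR (array([ 520.8, -109.7,   93.1]), [1.4, 0.7, 1.9]) [ 521.7 -109.9   89.6]
```

>>> play_rows --motion '[[[-3.1,3,2,0,0,0],[-6.3,6,4,0,0,0],[-9.4,9.1,7,0,0,-0.2],[-12.55,12.15,10,0,0,-0.2],[-12.55,12.15,14,0,0,-0.2]]]'

```text
time: 2.45
tool_pos: [658.0, -173.2, 130.7]
tcp_rot: [179.8, 0.1, 101.4]
ft_force: [-0.6, -0.7, -0.5]
finger_gap: -0.3
grip_force: 0.0
```

>>> play_rows --motion '[[[0,0,3,0,0,0],[0,0,4.5,0,0,0],[0,0,4.9,0,0,0],[0,0,4.9,0,0,0]]]'

```text
time: 2.85
tool_pos: [654.4, -170.5, 82.9]
tcp_rot: [180.0, 0.0, 101.5]
ft_force: [0.5, -0.1, 0.6]
finger_gap: -0.3
grip_force: 0.0
```

```bash
python3 -c "
from h import *
go((652.5,-174.5,72),(652.5,-174.5,66))"
```

```text
t 2.85 at [ 654.4 -170.5   82.9] [180.    0.  101.5] F [ 0.5 -0.1  0.6] gap -0.3
to (652.5, -174.5, 72) cm [-0.35 -0.26  1.09] deg [0.  0.  0.2]
to (652.5, -174.5, 66) cm [-0.35 -0.26  1.69] deg [0.  0.  0.2]
```

>>> play_rows --motion '[[[-0.3,-0.2,0.6,0,0,0],[-0.35,-0.25,1.1,0,0,0],[-0.35,-0.25,1.3,0,0,0],[-0.35,-0.25,1.5,0,0,0],[-0.35,-0.25,1.6,0,0,0]]]'

```text
time: 3.35
tool_pos: [654.7, -175.7, 73.5]
tcp_rot: [179.7, 0.2, 101.5]
ft_force: [-15.8, 5.8, 37.2]
finger_gap: 0.1
grip_force: 19.1
```

>>> play_rows --motion '[[[0,0,0.1,0,0,0],[0,0,0.1,0,0,0]]]'

```text
time: 3.55
tool_pos: [654.7, -175.7, 73.4]
tcp_rot: [179.7, 0.2, 101.5]
ft_force: [-16.6, 5.7, 40.1]
finger_gap: -0.1
grip_force: 19.4
```

```bash
python3 - <<'E'
from h import *
snap('scene','s2'); snap('wrist','w2')
a=cv2.imread('pics/s2.png')[135:235,210:330]; b=cv2.imread('pics/w2.png')
a=cv2.resize(a,(480,400),interpolation=cv2.INTER_CUBIC); b=cv2.resize(b,(320,240)); b=cv2.copyMakeBorder(b,0,160,0,0,0)
cv2.imwrite('pics/c2.png',cv2.hconcat([a,b]))
E
```

```text
(no output)
```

View pics/c2.png

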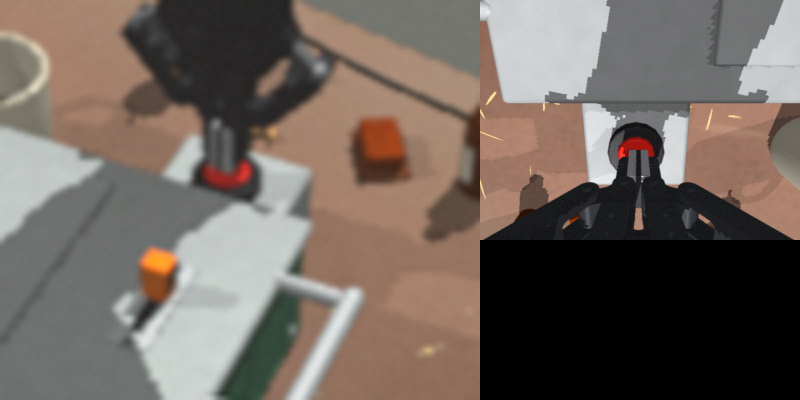

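```bash
python3 - <<'E'
from h import *
for f in('s1','s2'):
    im=cv2.imread(f'pics/{f}.png')[160:195,250:290].astype(int)
    m=(im[...,2]>120)&(im[...,1]<90)&(im[...,0]<90)
    print(f)
    for i,row in enumerate(m):
        if row.any(): print(i+160,np.where(row)[0].min()+250,np.where(row)[0].max()+250)
X=np.array([652.5,-174.5])
d=json.load(open('pics/s1.json'));P=np.array(d['mtx'])@np.c_[d['R'],d['t']]
for z in(66,72,79): q=P@[*X,z,1]; print(z,q[:2]/q[2])
E
```

```text
s1
172 266 268
173 263 269
174 262 270
175 260 272
176 261 272
177 261 272
178 262 271
179 263 270
s2
175 271 271
176 270 272
177 262 272
178 262 272
179 262 271
180 263 271
66 [266.08698978 177.80555755]
72 [266.08848786 175.98049253]
79 [266.09025217 173.83108281]
```

The button's red face sits about 2 px lower than before, roughly 6 mm, and the wrist force is 40 N, so it is fully down. I'll release it and move to the bar.

>>> play_rows --motion '[[[0,0,-0.8,0,0,0],[0,0,-2.5,0,0,0],[0,0,-6,0,0,0],[0,0,-10,0,0,0],[0,0,-10,0,0,0]]]'

```text
time: 4.15
tool_pos: [656.0, -176.5, 174.4]
tcp_rot: [179.4, 0.4, 101.5]
ft_force: [1.4, 0.4, 0.9]
finger_gap: 0.1
grip_force: 0.0
```

```bash
python3 - <<'E'
from h import *
go((510,-57,170)); snap('scene','s3')
im=cv2.imread('pics/s3.png')[160:195,250:290].astype(int)
m=(im[...,2]>120)&(im[...,1]<90)&(im[...,0]<90)
print([(i+160,np.where(row)[0].min()+250,np.where(row)[0].max()+250) for i,row in enumerate(m) if row.any()])
E
```

```text
t 4.15 at [ 656.  -176.5  174.4] [179.4   0.4 101.5] F [1.4 0.4 0.9] gap 0.1
to (510, -57, 170) cm [ 14.61 -11.94   0.22] deg [0.6 0.4 0.2]
[(172, np.int64(266), np.int64(268)), (173, np.int64(263), np.int64(269)), (174, np.int64(262), np.int64(271)), (175, np.int64(260), np.int64(272)), (176, np.int64(261), np.int64(272)), (177, np.int64(261), np.int64(272)), (178, np.int64(262), np.int64(271)), (179, np.int64(263), np.int64(270))]
```

>>> play_rows --motion '[[[3,-2.4,0,0,0,0],[6,-4.8,0,0.2,0.2,0],[9,-7.2,0,0.4,0.4,0],[12,-9.6,0,0.6,0.4,0],[14.6,-11.95,0,0.6,0.4,0]]]' --jaw 0.4

```text
time: 4.7
tool_pos: [504.1, -54.5, 164.2]
tcp_rot: [-179.3, -0.4, 101.5]
ft_force: [0.4, 0.3, 0.5]
finger_gap: 34.6
grip_force: 0.0
```

>>> play_rows --motion '[[[0,0,2,0,0,0],[0,0,3,0,0,0],[0,0,3,0,0,0]]]'

```text
time: 5.0
tool_pos: [504.1, -55.4, 133.0]
tcp_rot: [-179.2, -0.5, 101.5]
ft_force: [0.5, -0.4, -0.3]
finger_gap: 34.1
grip_force: 0.0
```

```bash
python3 - <<'E'
from h import *
go((510,-57,100),(510,-57,76)); snap('wrist','w3')
im=cv2.imread('pics/w3.png'); cv2.imwrite('pics/w3b.png',cv2.resize(im,(800,600),interpolation=cv2.INTER_CUBIC))
E
```

```text
t 5.0 at [504.1 -55.4 133. ] [-179.2   -0.5  101.5] F [ 0.5 -0.4 -0.3] gap 34.1
to (510, -57, 100) cm [-0.31  0.59  3.29] deg [-0.8 -0.5  0.2]
to (510, -57, 76) cm [-0.33  0.62  5.69] deg [-0.8 -0.5  0.2]
```

View pics/w3b.png

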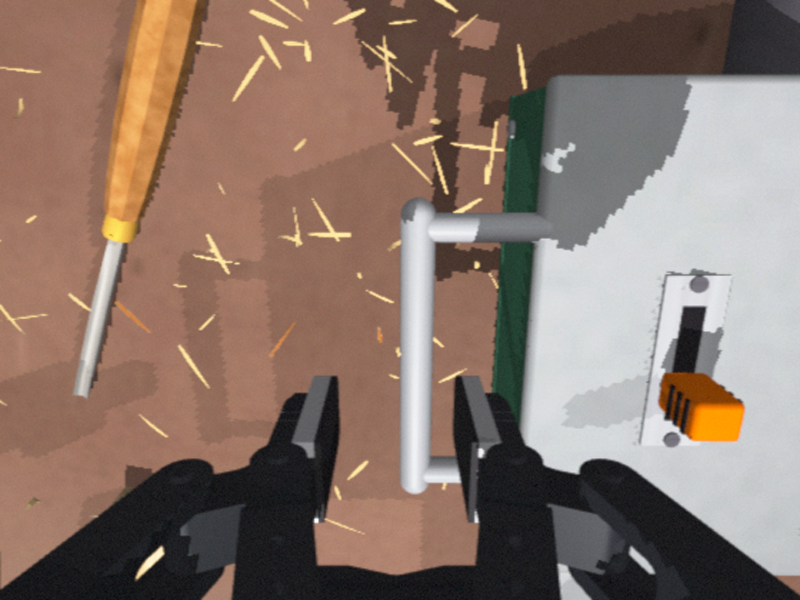

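The bar is at columns 414–419, rows 205–490, and the finger centreline is at about column 397. So the bar is about 6 mm to the rear of the finger centre, as computed.

```bash
python3 - <<'E'
from h import *
w=1.42857
for k,(a,b,c,d) in {'barL':((279.8,243.7),(250.4,235.7),(404,138),(419,210)),'barR':((298.7,208.9),(298,226.3),(404,315),(414,484)),'tab':((249.8,200.9),(268.9,185.7),(576,252),(716,420))}.items():
    W=[('w1',c[0]/w,c[1]/w),('w3',d[0]/w,d[1]/w)]
    print(k,tri([('s1',*a),('t1',*b)]+W),tri(W))
E
```

```text
barL (array([500.1,  -3.4,  96.1]), [2.8, 1.2, 1.6, 2.4]) (array([501.4,  -1.9,  96.8]), [0.5, 0.5])
barR (array([ 521.4, -109.8,   93.2]), [1.9, 1.3, 1.4, 2.0]) (array([ 522.4, -107.5,   97. ]), [0.3, 0.3])
tab (array([605.5, -44.8, 123.6]), [2.9, 1.6, 2.3, 1.6]) (array([605.6, -42.9, 126.3]), [0.5, 0.5])
```

>>> play_rows --motion '[[[-0.1,0.4,0,-0.4,-0.2,0],[-0.15,0.75,1.5,-0.8,-0.5,0.2],[-0.15,0.75,3.5,-0.8,-0.5,0.2],[-0.15,0.75,5.2,-0.8,-0.5,0.2],[-0.15,0.75,5.4,-0.8,-0.5,0.2]]]'

```text
time: 5.55
tool_pos: [511.9, -55.3, 79.4]
tcp_rot: [180.0, 0.0, 101.2]
ft_force: [-0.6, -0.2, -0.3]
finger_gap: 34.4
grip_force: 0.0
```

>>> play_rows --motion '[[[0,0,0,0,0,0],[0,0,0,0,0,0]]]'

```text
time: 5.75
tool_pos: [513.9, -55.6, 82.5]
tcp_rot: [179.7, 0.1, 101.3]
ft_force: [-0.0, -0.3, 0.4]
finger_gap: 34.5
grip_force: 0.0
```

>>> play_rows --motion '[[[0,-0.1,0.3,0,0,0],[0,-0.1,0.3,0,0,0]]]'

```text
time: 5.95
tool_pos: [512.1, -55.5, 78.7]
tcp_rot: [179.8, 0.1, 101.3]
ft_force: [0.4, 0.8, -0.6]
finger_gap: 34.2
grip_force: 0.0
```

>>> play_rows --motion '[[[0,0,0,0,0,0],[0,0,0,0,0,0],[0,0,0,0,0,0],[0,0,0,0,0,0]]]' --jaw 0 --squeeze 30

```text
time: 6.35
tool_pos: [511.3, -55.6, 78.5]
tcp_rot: [179.9, 0.1, 101.3]
ft_force: [-4.9, -0.4, 5.5]
finger_gap: 10.5
grip_force: 29.4
```

>>> play_rows --motion '[[[0,0,-0.2,0,0,0],[0,0,-0.4,0,0,0],[0,0,-0.5,0,0,0],[0,0,-0.5,0,0,0]]]'

```text
time: 6.75
tool_pos: [511.3, -55.6, 83.0]
tcp_rot: [179.9, 0.1, 101.3]
ft_force: [-3.5, -2.4, -3.4]
finger_gap: 10.4
grip_force: 29.3
```

>>> play_rows --motion '[[[0,0,-0.2,0,0,0],[0,0,-0.4,0,0,0],[0,0,-0.5,0,0,0],[0,0,-0.5,0,0,0]]]'

```text
time: 7.15
tool_pos: [511.5, -55.5, 88.2]
tcp_rot: [179.8, 0.1, 101.3]
ft_force: [-3.3, -4.0, -2.4]
finger_gap: 10.9
grip_force: 29.4
```

>>> play_rows --motion '[[[0,0,-0.3,0,0,0],[0,0,-0.6,0,0,0],[0,0,-1,0,0,0],[0,0,-1,0,0,0]]]'

```text
time: 7.55
tool_pos: [512.2, -55.3, 99.1]
tcp_rot: [179.7, 0.1, 101.3]
ft_force: [-1.8, -1.0, -3.4]
finger_gap: 10.6
grip_force: 29.5
```

```bash
python3 - <<'E'
from h import *
go(); 
print(np.round([sensors.sense()['ft_force'] for _ in range(2)],1))
snap('scene','s4'); 
a,b=[cv2.imread(f'pics/{f}.png')[155:265,210:310] for f in('s1','s4')]
cv2.imwrite('pics/c4.png',cv2.resize(cv2.hconcat([a,b]),None,fx=4,fy=4,interpolation=cv2.INTER_CUBIC))
E
```

```text
t 7.55 at [512.2 -55.3  99.1] [1.797e+02 1.000e-01 1.013e+02] F [-1.8 -1.  -3.4] gap 10.6
[[-1.8 -1.  -3.4]
 [-1.8 -1.  -3.4]]
```

View pics/c4.png

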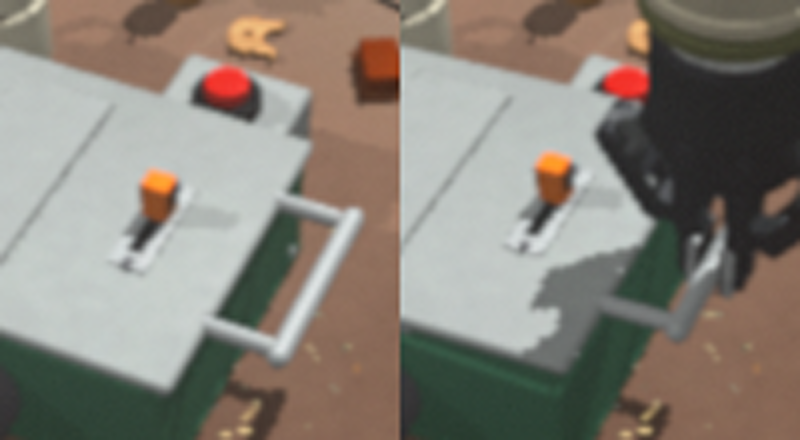

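The right half shows the guard clearly risen, with the tab about 5 px higher and the front edge off the box. The force is only about 3 N, so the guard is free. I'll leave the tab alone and raise the guard along its arc.

>>> play_rows --motion '[[[0,0.13,-1.23,0,0,0],[0,0.32,-2.44,0,0,0],[0,0.58,-3.64,0,0,0],[0,0.89,-4.83,0,0,0],[0,1.27,-6.0,0,0,0]]]'

```text
time: 8.1
tool_pos: [524.7, -52.8, 159.5]
tcp_rot: [179.7, 0.1, 101.3]
ft_force: [4.9, -1.9, -4.8]
finger_gap: 10.7
grip_force: 29.2
```

```bash
python3 - <<'E'
from h import *
go()
c0=np.array([511.3,-55.6,78.5]); p=np.array(sensors.sense()['tool_pos'])-c0
ax=np.array([.981,.196]); x=p[:2]@ax; print('x',x,'z',p[2],'th',np.arctan2(p[2],246-x),'rad',np.hypot(p[2],246-x))
th=np.arctan2(p[2],246-x)
for t in np.linspace(th,.8,11)[1:]: print(round(t,2),np.round([(246*(1-np.cos(t))-x)/10,-(246*np.sin(t)-p[2])/10],2))
E
```

```text
t 8.1 at [524.7 -52.8 159.5] [1.797e+02 1.000e-01 1.013e+02] F [ 4.9 -1.9 -4.8] gap 10.7
x 13.644155897214688 z 81.01861055260537 th 0.3355013623801959 rad 246.07570693709815
0.38 [ 0.41 -1.07]
0.43 [ 0.86 -2.12]
0.47 [ 1.36 -3.15]
0.52 [ 1.9  -4.15]
0.57 [ 2.5  -5.13]
0.61 [ 3.13 -6.08]
0.66 [ 3.81 -6.99]
0.71 [ 4.53 -7.88]
0.75 [ 5.3  -8.73]
0.8 [ 6.1  -9.55]
```

>>> play_rows --motion '[[[0,0.41,-1.07,0,0,0],[0,0.86,-2.12,0,0,0],[0,1.36,-3.15,0,0,0],[0,1.9,-4.15,0,0,0],[0,2.5,-5.13,0,0,0]]]'

```text
time: 8.6
tool_pos: [548.0, -48.1, 210.2]
tcp_rot: [179.9, 0.1, 101.3]
ft_force: [-3.1, -4.2, -1.8]
finger_gap: 10.5
grip_force: 29.3
```

>>> play_rows --motion '[[[0,0.63,-0.95,0,0,0],[0,1.31,-1.86,0,0,0],[0,2.03,-2.75,0,0,0],[0,2.8,-3.6,0,0,0],[0,3.6,-4.42,0,0,0]]]'

```text
time: 9.1
tool_pos: [582.6, -41.1, 255.5]
tcp_rot: [180.0, 0.1, 101.2]
ft_force: [-8.9, -3.4, 5.6]
finger_gap: 10.7
grip_force: 29.4
```

>>> play_rows --motion '[[[0,0,0,0,0,0],[0,0,0,0,0,0],[0,0,0,0,0,0],[0,0,0,0,0,0],[0,0,0,0,0,0]]]'

```text
time: 9.6
tool_pos: [582.6, -41.1, 255.6]
tcp_rot: [179.9, 0.1, 101.3]
ft_force: [-9.7, -4.1, 7.7]
finger_gap: 10.9
grip_force: 30.7
```

```bash
python3 - <<'E'
from h import *
go(); print(sensors.sense()['grip_force']); snap('scene','s5'); cv2.imwrite('pics/s5c.png',cv2.resize(cv2.imread('pics/s5.png')[100:300,120:360],None,fx=3,fy=3))
E
```

```text
t 9.6 at [582.6 -41.1 255.6] [1.799e+02 1.000e-01 1.013e+02] F [-9.7 -4.1  7.7] gap 10.9
30.690939724445343
```

View pics/s5c.png

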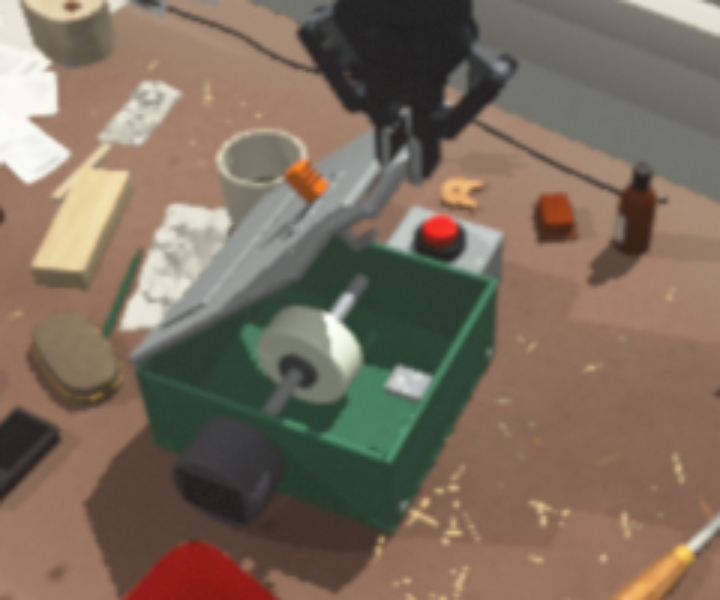

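The guard stands open at about 45 degrees, held by the bar. The button is up and the vial is where it was.

```bash
python3 -c "
from h import *
print(job.hand_in())"
```

```text
the job is handed in; nothing more can be done
None
```

I pressed the stop button fully and it came back up; the tug showed the guard was free, so I left the tab alone, raised the guard to about 45° by its handle, and handed in still holding it (verdict not shown).

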